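# Find and seat the rocking caddy cover

## Task

One of the four identical covers on the topping caddy is not seated: press with a fingertip near the near or far end of the covers until you find the one that rocks, then press that one down at its middle until it is fully home, flat like the others. Finish while holding your fingertip pressed on the cover that you seated, touching no other cover, so that I can see which one it was. Do not lift any cover out, and leave the things around the caddy where they are.

Things in the scene. Friction and masses are not known exactly. Their poses are not given: they have to be found in the camera images.
- caddy: Fixed black topping caddy, 117 mm (x) by 311 mm (y), 66 mm high to its rim. Origin: centre of its underside; z up; x points away from the robot (turned up to 12 degrees), y along the row. Four wells in a row along y, 76 mm apart, each closed by a loose drop-in cover on a ledge 60 mm above the origin. A seated cover's top is level with the rim. In one well, any, the cover is unseated.
- slot_1 (a point): Middle of well 1 (counted from the robot's left) at ledge height, 60 mm above the worktop. Axes as the caddy's. The unseated cover stands 4 mm proud on four stiff catches 12 mm either side of its middle along x.
- slot_2 (a point): Middle of well 2 (counted from the robot's left) at ledge height, 60 mm above the worktop. Axes as the caddy's. Pressed lightly (3 to 5 N) about 38 mm from its middle along x, near or far, the unseated cover's end dips 1.5 to 3 mm (about 6 degrees) until it meets the ledge, and the other end rises; released, it falls back, or stays leaning up to 5 degrees if it was pressed hard. A seated one is firm at once.
- slot_3 (a point): Middle of well 3 (counted from the robot's left) at ledge height, 60 mm above the worktop. Axes as the caddy's. Pressed at its middle with more than about 15 N (18 to 22 N is sure) the unseated cover goes down 4 mm and stays seated.
- slot_4 (a point): Middle of well 4 (counted from the robot's left) at ledge height, 60 mm above the worktop. Axes as the caddy's. Covers do not rock along y.
- cover_1: One of four identical flat steel covers, 100 mm (x, as the caddy's x) by 66 mm (y) by 6 mm, about 250 g, 1.5 mm of play in its well. Origin: centre of its underside, 60 mm above the worktop when seated; z up; top face flat, 6 mm above the origin, a low round mark at the middle. It lies in any of the wells, and any of the four may be the unseated one (names tell nothing).
- cover_2: One of four identical flat steel covers, 100 mm (x, as the caddy's x) by 66 mm (y) by 6 mm, about 250 g, 1.5 mm of play in its well. Origin: centre of its underside, 60 mm above the worktop when seated; z up; top face flat, 6 mm above the origin, a low round mark at the middle. It lies in any of the wells, and any of the four may be the unseated one (names tell nothing).
- cover_3: One of four identical flat steel covers, 100 mm (x, as the caddy's x) by 66 mm (y) by 6 mm, about 250 g, 1.5 mm of play in its well. Origin: centre of its underside, 60 mm above the worktop when seated; z up; top face flat, 6 mm above the origin, a low round mark at the middle. It lies in any of the wells, and any of the four may be the unseated one (names tell nothing).
- cover_4: One of four identical flat steel covers, 100 mm (x, as the caddy's x) by 66 mm (y) by 6 mm, about 250 g, 1.5 mm of play in its well. Origin: centre of its underside, 60 mm above the worktop when seated; z up; top face flat, 6 mm above the origin, a low round mark at the middle. It lies in any of the wells, and any of the four may be the unseated one (names tell nothing).
- jigger: Bystander, loose: steel double-cone measure, 46 mm wide, 78 mm high. Origin: centre of its underside.
- timer: Bystander, loose: small white upright kitchen timer, 23x68x72 mm. Origin: centre of its underside.
- cinnamon: Bystander, loose: spice jar with dark cap, 44 mm wide, 105 mm high. Origin: centre of its underside.
- tub_pearls: Bystander, loose: clear square topping tub with dark contents, 69x69x75 mm. Origin: centre of its underside.
- tub_berries: Bystander, loose: clear square topping tub with reddish contents, 69x69x75 mm. Origin: centre of its underside.
- shaker: Bystander, loose: small shaker with domed metal top, 44 mm wide, 90 mm high. Origin: centre of its underside.
Mind the look-alikes: they are no part of the job. What is shaped like the cover_1 but purple is not meant. What is shaped like the cover_2 but brown is not meant.

How it is judged:
By the outcome, as a careful person would: the job done as asked, in the order asked, and still so for the second after the job is handed in, while the arm keeps its last pose, push and grip.
It also fails if it takes over 67 s, if anything falls off the work surface, if the arm or the gripper's body presses on something with over 40 N, if the wrist force passes 120 N, or if a joint passes its speed limit or range.

## Robot

A 6-joint arm with a two-finger parallel gripper is mounted at the origin on a cart in front of the work surface, level with it; the furniture and walls round the work are solid. World frame = base frame: x ahead of the robot, y to its left, z up, the work surface at z = 0. Lengths are in m, angles in rad, forces in N, time in s.
With the tool pointing down it reaches from about 0.375 to 0.975 m from the base axis. Payload 3.8 kg.
Tool frame: the origin (TCP) lies midway between the tips of the shut fingers; the grasp point (between the pads) lies 19 mm behind it (robot.grip_point_offset is the distance from the TCP to the grasp point, in m); z points along the fingers, y is the line along which they close (so a half turn about z gives the same grasp; the last joint's range is limited). The gripper opens to 85 mm and grips with 20 to 120 N. Pads are 22 mm wide; open, the fingers measure 114 mm over their backs; the gripper's body (76 mm by 85 mm) begins 54 mm behind the grasp point. The pads swing forward as they close: fully open they stand 13 mm farther back than shut.
Start: joints at [1.167, 0.264, 1.604, -0, 1.274, -0.037], TCP at [0.242, 0.63, 0.231] pointing down, gripper open.
Joint ranges: [-2.63, 2.63], [-0.94, 2.18], [0.31, 2.57], [-1.31, 4.45], [0, 2.66], [-2.55, 2.55]. Speed limits (rad/s): [2.57, 2.57, 3.14, 3.14, 3.14, 3.14].

## Interface

Orientations are given as a rotation vector (axis times angle).
In Python, from rig import robot, cams gives the robot as it stands.
- The arm moves only by the tool move_arm, never from a script. Its argument "moves" is a list of rows, each a list of 7 numbers: the shift along the tool's x, y, z in mm, then the turn, a rotation vector about the tool's x, y, z in rad, then the opening in per cent of the stroke, from 0 (shut) to 100 (fully open). In form: [[tx, ty, tz, wx, wy, wz, fingers], ...]. A call has 1 to 10 rows; each row is the pose to reach, as a shift and turn from the pose commanded when the call began, along the tool's axes at that moment; what a row does not reach only later rows make up. A row lasts 1/10 s, in which the tool goes at most 50 mm and 8.59 degrees, less where a joint would pass 70% of its speed; a pose out of reach is approached as far as the arm can. A call with a gripper value outside its range is refused whole. The fingers move at their own pace and stop on an object; the grip force is fixed at half the most. Time passes only in rows, so rows that repeat a pose let the fingers close. It gives the time, the measured TCP pose, the force, the opening and the grip force at its end, in the units of the state.
- robot.get_state(): the state, without advancing time (a new reading comes with each control period).
- cams.capture(name): name is "scene" or "top"; returns a dict with "img" (400x640x3 uint8, blue, green, red), "depth" (400x640 float32, m along the optical axis (not along the pixel's ray), 0 where there is no reading), "mtx" (3x3 intrinsics, pixels), "pose" (4x4, takes a point from camera to world coordinates). Camera axes: x right, y down, z forward; pixel columns grow to the right and rows downward; lengths in m; the calibration is good to about 2 mm. A picture is of the moment at which its call begins.
- robot.sign_off(): hands the job in; it is judged then, once.
The state is a dict: "t": time; "qpos": joint angles; "qd": joint speeds; "effort": joint torques, N m; "tool_pos": TCP position; "orientation": TCP orientation; "ft_force": force on the tool from outside, world axes, zero at the start; "moment": the same for the moment, N m; "width": finger opening in m; "gripper_force": force on a finger pad.
Only numpy, scipy, OpenCV 4.12 (cv2) and the standard library are available. Lean on these libraries where they do the work, as an engineer would, in place of code of your own. Each camera call takes 0.05 s, during which the arm holds its last target. There are 200 camera calls.

## Working session

There is one attempt and no reset: what is moved stays moved. The work goes in short steps, Python scripts to look and compute and a tool call to move; the robot and the scene stay as the last step left them, time stands still between calls to the robot, and variables do not carry over. Pictures are saved under pics/ and viewed, at most 10 in all, crops included, and the job is handed in when it is done.

Besides the shell and the picture viewer there is one more tool, called after ">>>" as a command line: name --pt "numbers of a row" for each row, then --argument value for the rest. move_arm: Moves the arm, as the interface text tells. Its arguments: {"type":"object","properties":{"moves":{"type":"array","items":{"type":"array","items":{"type":"number"}}}},"required":["moves"]}

```bash
mkdir -p pics
cat > h.py <<'E'
from rig import robot, cams
import numpy as np, cv2
def cap(n):
    c=cams.capture(n); d=c["depth"]; K=c["mtx"]; v,u=np.mgrid[:400,:640]
    P=np.stack([(u-K[0,2])/K[0,0]*d,(v-K[1,2])/K[1,1]*d,d],-1)@c["pose"][:3,:3].T+c["pose"][:3,3]
    return c["img"],P,d>0,c
E
python3 - <<'E'
from h import *
for n in("scene","top"):
    i,P,m,c=cap(n); cv2.imwrite(f"pics/{n}0.png",i); np.savez(f"{n}0.npz",i=i,P=P,m=m); print(n,c["pose"].round(3).tolist(),c["mtx"].round(1).tolist())
print(robot.get_state())
E
```

```text
scene [[0.717, -0.358, 0.598, -0.263], [-0.697, -0.361, 0.62, -0.723], [-0.006, -0.861, -0.509, 0.719], [0.0, 0.0, 0.0, 1.0]] [[486.0, 0.0, 315.6], [0.0, 486.0, 188.4], [0.0, 0.0, 1.0]]
top [[0.026, -0.989, 0.145, 0.295], [-1.0, -0.025, 0.006, 0.042], [-0.003, -0.145, -0.989, 1.253], [0.0, 0.0, 0.0, 1.0]] [[412.2, 0.0, 314.3], [0.0, 412.2, 198.2], [0.0, 0.0, 1.0]]
{'t': 0.1, 'qpos': array([ 1.16711509e+00,  2.64712979e-01,  1.60526317e+00, -2.87383982e-05,
        1.27372539e+00, -3.69133012e-02]), 'qd': array([-0.00020567, -0.00174202, -0.00253491, -0.00121571, -0.00057207,
        0.00017212]), 'effort': array([-2.05959186e-04, -5.16710758e+01, -3.68588126e+01, -1.05454969e-04,
        6.32444979e-03, -2.18591549e-05]), 'tool_pos': array([0.24180607, 0.6294716 , 0.23004895]), 'orientation': array([-0.57280155, -3.08848918,  0.00324156]), 'ft_force': array([-0.30057875,  0.05871007, -0.62198968]), 'moment': array([ 0.00902606, -0.04879863, -0.04850643]), 'gripper_force': 0.0, 'width': 0.08580555017412218}
```

View pics/scene0.png

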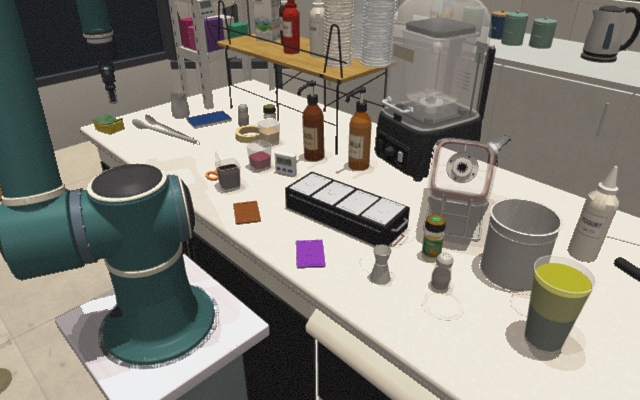

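View pics/top0.png

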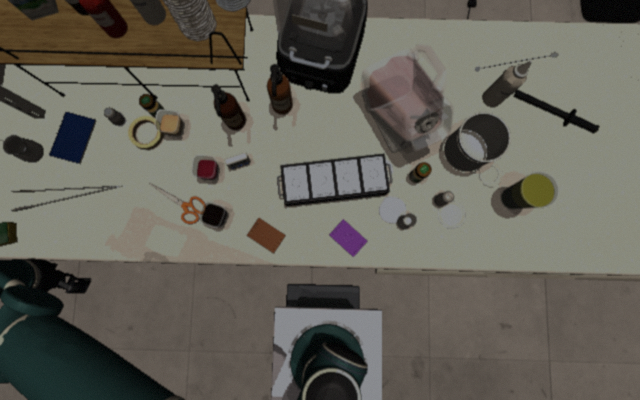

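The scene view shows the black caddy with four light covers at (290–405, 180–235), and the top view shows it at (280–390, 155–207). The purple and brown look-alikes are at (348,238) and (266,236) in the top view. Bottles stand beyond the caddy at (228,110) and (279,90).

Run:
```python
from h import *
from scipy import ndimage as nd
for n,b in(("top",(150,275,212,395)),("scene",(165,280,245,412))):
    z=np.load(n+"0.npz"); i,P,m=z["i"],z["P"],z["m"]
    M=np.zeros(m.shape,bool); M[b[0]:b[2],b[1]:b[3]]=1
    g=i.min(-1)
    M&=m&(g>120)&(P[...,2]>.045)&(P[...,2]<.09)
    L,k=nd.label(nd.binary_erosion(M))
    for j in range(1,k+1):
        q=P[L==j]
        if len(q)<60: continue
        c=np.array(cv2.minAreaRect((q[:,:2]*1000).astype(np.float32))[0])/1000
        print(n,len(q),q.mean(0).round(4),c.round(4), np.linalg.lstsq(np.c_[q[:,:2]-q[:,:2].mean(0),np.ones(len(q))],q[:,2],rcond=None)[0].round(4))
z=np.load("top0.npz");P=z["P"];i=z["i"]
# tall things near caddy
for nm,(u,v) in dict(tim=(237,160),rasp=(205,168),cin=(420,172),jig=(405,221),bot=(279,92),bot2=(228,110),carafe=(400,90),car2=(420,145)).items():
    q=P[v-6:v+7,u-6:u+7].reshape(-1,3); print(nm,q[q[:,2].argmax()].round(3))
```

```text
top 514 [ 0.5467 -0.1204  0.0685] [ 0.5469 -0.1206] [-0.0075  0.0081  0.0685]
top 517 [ 0.5368 -0.0451  0.0645] [ 0.5362 -0.0457] [-0.0095  0.0084  0.0645]
top 531 [0.525  0.0298 0.0647] [0.5252 0.0298] [0.004  0.0058 0.0647]
top 551 [0.5145 0.1051 0.0647] [0.5153 0.1052] [ 0.0024 -0.0041  0.0647]
scene 386 [0.5118 0.1033 0.0652] [0.5135 0.1047] [-0.0038 -0.0078  0.0652]
scene 400 [0.5243 0.0291 0.0652] [0.5217 0.0287] [-0.0001 -0.0197  0.0652]
scene 467 [ 0.5333 -0.0471  0.0653] [ 0.5334 -0.0467] [-0.0036 -0.0038  0.0653]
scene 553 [ 0.5442 -0.1226  0.0695] [ 0.5453 -0.1221] [-0.0022 -0.0011  0.0695]
tim [0.295 0.042 1.253]
rasp [0.552 0.369 0.047]
cin [0.295 0.042 1.253]
jig [0.295 0.042 1.253]
bot [0.295 0.042 1.253]
bot2 [0.702 0.305 0.188]
carafe [ 0.723 -0.185  0.221]
car2 [ 0.599 -0.218  0.165]
```

Both views put the well 4 cover about 4 mm proud, so I'll test that one for rocking first. First I'll move above its near end with the fingers shut.

>>> move_arm --pt "-25 -30 0 0 0 0 0" --pt "-50 -60 0 0 0 -0.05 0" --pt "-80 -95 0 0 0 -0.1 0" --pt "-112 -132 0 0 0 -0.15 0" --pt "-144 -170 0 0 0 -0.2 0" --pt "-176 -207 0 0 0 -0.25 0" --pt "-208 -245 0 0 0 -0.3 0" --pt "-240 -283 0 0 0 -0.35 0" --pt "-272 -320 0 0 0 -0.4 0" --pt "-300 -353 0 0 0 -0.45 0"

```text
t: 1.1
tool_pos: [0.3955, 0.1907, 0.231]
orientation: [-0.134, 3.139, -0.001]
ft_force: [0.9, -0.3, -0.2]
width: -0.0001
gripper_force: 0.0
```

```bash
cat > go.py <<'E'
import sys
from h import *
from scipy.spatial.transform import Rotation as R
t=np.array([float(a) for a in sys.argv[1:4]]); yaw=float(sys.argv[4]) if len(sys.argv)>4 else .141
s=robot.get_state(); r=R.from_rotvec(s["orientation"])
y=np.array([-np.sin(yaw),np.cos(yaw),0]); z=np.array([0,0,-1.]); T=R.from_matrix(np.c_[np.cross(y,z),y,z])
print(s["t"],s["tool_pos"].round(4),s["ft_force"].round(1),"shift mm",(r.inv().apply(t-s["tool_pos"])*1e3).round(1),"rot",(r.inv()*T).as_rotvec().round(3),"q",s["qpos"].round(2))
E
python3 go.py .509 -.1267 .15
python3 - <<'E'
import numpy as np
z=np.load("top0.npz");P=z["P"][z["m"]]
for h in(.1,.14,.2):
  for c in((.509,-.127),(.546,-.121)):
    q=P[(P[:,2]>h)&(P[:,2]<.5)&(P[:,0]>.35)]; d=np.hypot(*(q[:,:2]-c).T); print(h,c,d.min().round(3),q[d.argmin()].round(3))
E
```

```text
1.1 [0.3955 0.1907 0.231 ] [ 0.9 -0.3 -0.2] shift mm [ -86.1 -325.9   81.2] rot [-0.     0.    -0.056] q [ 0.39 -0.2   2.08 -0.    1.26 -1.26]
0.1 (0.509, -0.127) 0.119 [ 0.543 -0.241  0.103]
0.1 (0.546, -0.121) 0.104 [ 0.604 -0.207  0.178]
0.14 (0.509, -0.127) 0.123 [ 0.596 -0.215  0.167]
0.14 (0.546, -0.121) 0.104 [ 0.604 -0.207  0.178]
0.2 (0.509, -0.127) 0.13 [ 0.616 -0.2    0.21 ]
0.2 (0.546, -0.121) 0.106 [ 0.616 -0.2    0.21 ]
```

>>> move_arm --pt "-10 -40 0 0 0 -0.02 0" --pt "-21 -80 0 0 0 -0.04 0" --pt "-32 -120 0 0 0 -0.056 0" --pt "-43 -162 10 0 0 -0.056 0" --pt "-54 -205 25 0 0 -0.056 0" --pt "-65 -246 40 0 0 -0.056 0" --pt "-75 -285 60 0 0 -0.056 0" --pt "-84 -315 75 0 0 -0.056 0" --pt "-86 -326 81 0 0 -0.056 0" --pt "-86 -326 81 0 0 -0.056 0"

```text
t: 2.1
tool_pos: [0.5073, -0.1255, 0.1488]
orientation: [0.215, -3.131, -0.002]
ft_force: [-0.3, 0.9, -0.9]
width: -0.0002
gripper_force: 0.0
```

```bash
python3 go.py .509 -.1267 .075
python3 - <<'E'
from h import *
from scipy import ndimage as nd
i,P,m,c=cap("scene"); cv2.imwrite("pics/a.png",cv2.resize(i[140:290,270:470],(800,600)))
E
```

```text
2.1 [ 0.5073 -0.1255  0.1488] [-0.3  0.9 -0.9] shift mm [-1.7 -1.6 73.7] rot [ 0.001 -0.003 -0.004] q [-0.29  0.05  2.01  0.    1.09 -2.  ]
```

View pics/a.png

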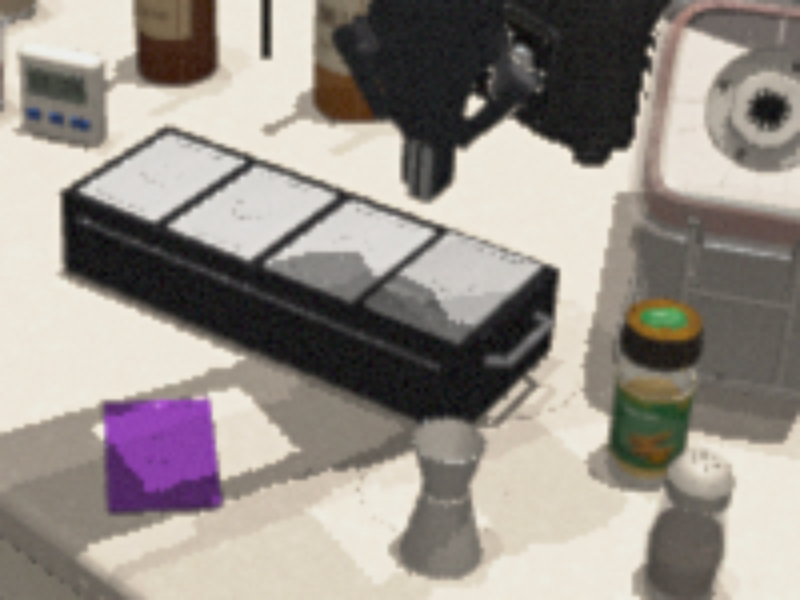

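The shut fingertips are at (425,180) in the crop, above well 4 and clear of the carafe and jar. Next I'll descend.

>>> move_arm --pt "0 0 25 0 0 0 0" --pt "0 0 50 0 0 0 0" --pt "0 0 65 0 0 0 0" --pt "0 0 74 0 0 0 0" --pt "0 0 76 0 0 0 0" --pt "0 0 76 0 0 0 0" --pt "0 0 76 0 0 0 0"

```text
t: 2.85
tool_pos: [0.5093, -0.1249, 0.0755]
orientation: [-0.219, 3.132, -0.001]
ft_force: [-0.2, -1.1, 0.2]
width: -0.0002
gripper_force: 0.0
```

>>> move_arm --pt "0 0 1 0 0 0 0" --pt "0 0 1 0 0 0 0" --pt "0 0 2 0 0 0 0" --pt "0 0 2 0 0 0 0" --pt "0 0 2 0 0 0 0"

```text
t: 3.35
tool_pos: [0.5082, -0.1248, 0.0722]
orientation: [0.218, -3.134, -0.0]
ft_force: [0.7, -0.2, 0.1]
width: -0.0001
gripper_force: 0.0
```

>>> move_arm --pt "0 0 0.5 0 0 0 0" --pt "0 0 1 0 0 0 0" --pt "0 0 1 0 0 0 0" --pt "0 0 1 0 0 0 0"

```text
t: 3.75
tool_pos: [0.5083, -0.1247, 0.0712]
orientation: [0.219, -3.134, -0.0]
ft_force: [-0.3, 0.8, -0.8]
width: 0.0003
gripper_force: 0.0
```

>>> move_arm --pt "0 0 0.5 0 0 0 0" --pt "0 0 1 0 0 0 0" --pt "0 0 1 0 0 0 0" --pt "0 0 1 0 0 0 0"

```text
t: 4.15
tool_pos: [0.5083, -0.1247, 0.0702]
orientation: [0.218, -3.134, -0.0]
ft_force: [-0.2, 0.9, -0.4]
width: 0.0005
gripper_force: 0.0
```

>>> move_arm --pt "0 0 0.5 0 0 0 0" --pt "0 0 1 0 0 0 0" --pt "0 0 1 0 0 0 0" --pt "0 0 1 0 0 0 0"

```text
t: 4.55
tool_pos: [0.5083, -0.1248, 0.0695]
orientation: [0.219, -3.134, 0.0]
ft_force: [-1.8, -1.1, 3.3]
width: 0.0004
gripper_force: 1.3
```

>>> move_arm --pt "0 0 0.5 0 0 0 0" --pt "0 0 1 0 0 0 0" --pt "0 0 1 0 0 0 0" --pt "0 0 1 0 0 0 0"

```text
t: 4.95
tool_pos: [0.508, -0.1248, 0.0682]
orientation: [0.219, -3.133, -0.0]
ft_force: [-2.5, -1.3, 3.1]
width: 0.0002
gripper_force: 1.6
```

>>> move_arm --pt "0 0 0.5 0 0 0 0" --pt "0 0 0.5 0 0 0 0" --pt "0 0 0.5 0 0 0 0"

```text
t: 5.25
tool_pos: [0.5081, -0.1248, 0.0679]
orientation: [0.219, -3.133, 0.0]
ft_force: [-4.4, -1.4, 5.1]
width: 0.0003
gripper_force: 2.7
```

Run:
```python
from h import *
i,P,m,c=cap("scene"); cv2.imwrite("pics/b.png",cv2.resize(i[140:290,270:470],(800,600)))
print(robot.get_state()["ft_force"],robot.get_state()["tool_pos"])
```

```text
[-4.66238682 -1.6728872   4.40657177] [ 0.50809066 -0.12477823  0.06787541]
```

View pics/b.png

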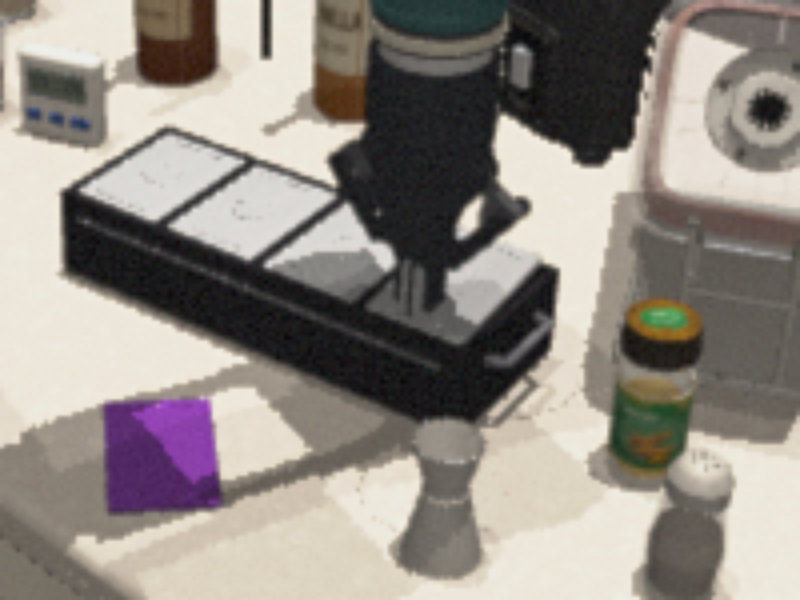

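The end dipped about 2 mm under 3–5 N, so the well 4 cover rocks; the tip shows on its near end at (420,300). I'll lift and move to its middle.

>>> move_arm --pt "0 0 -3 0 0 0 0" --pt "0 0 -8 0 0 0 0" --pt "-10 0 -10 0 0 0 0" --pt "-24 0 -10 0 0 0 0" --pt "-38 1 -10 0 0 0 0" --pt "-38 1 -10 0 0 0 0" --pt "-38 1 -10 0 0 0 0"

```text
t: 6.0
tool_pos: [0.5463, -0.1182, 0.0774]
orientation: [0.22, -3.133, -0.0]
ft_force: [-0.3, 0.0, 0.7]
width: 0.0002
gripper_force: 0.0
```

```bash
python3 go.py .546 -.1213 .072
python3 - <<'E'
from h import *
i,P,m,c=cap("top"); 
K=c["mtx"]; T=np.linalg.inv(c["pose"]); j=cv2.resize(i[135:225,265:405],(800,514),interpolation=cv2.INTER_CUBIC)
z=np.load("top0.npz")["i"]
k=cv2.resize(z[140:215,330:400],(560,600),interpolation=cv2.INTER_CUBIC)
p=T[:3,:3]@np.array([.546,-.1213,.07])+T[:3,3]; p=(K@p)[:2]/p[2]; print(p)
cv2.circle(k,(int((p[0]-330+.5)*8),int((p[1]-140+.5)*8)),5,(0,0,255),-1)
cv2.imwrite("pics/c.png",k)
E
```

```text
6.0 [ 0.5463 -0.1182  0.0774] [-0.3  0.   0.7] shift mm [ 0.7 -3.1  5.4] rot [ 0.    -0.001 -0.001] q [-0.26  0.19  2.   -0.    0.95 -1.97]
[373.29979211 173.44600616]
```

View pics/c.png

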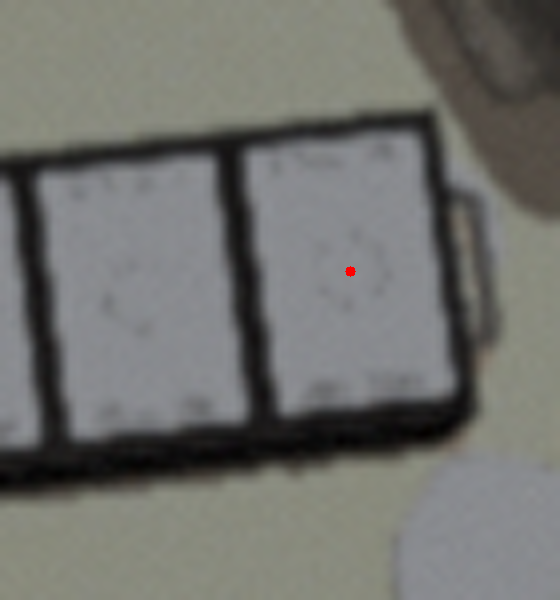

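The red dot (the estimated middle, (350,271) in the crop) falls in the round mark of the well 4 cover. I'll centre the tip there and press down.

>>> move_arm --pt "0 -3 0 0 0 0 0" --pt "0 -3 3 0 0 0 0" --pt "0 -3 5 0 0 0 0" --pt "0 -3 6 0 0 0 0" --pt "0 -3 7 0 0 0 0" --pt "0 -3 7 0 0 0 0"

```text
t: 6.65
tool_pos: [0.546, -0.1214, 0.0706]
orientation: [0.218, -3.134, -0.0]
ft_force: [-0.1, -0.5, -0.4]
width: 0.0002
gripper_force: 0.0
```

>>> move_arm --pt "0 0 0.5 0 0 0 0" --pt "0 0 1 0 0 0 0" --pt "0 0 1 0 0 0 0" --pt "0 0 1 0 0 0 0"

```text
t: 7.05
tool_pos: [0.5463, -0.1214, 0.07]
orientation: [-0.219, 3.134, -0.0]
ft_force: [-0.2, -0.7, 1.5]
width: -0.0
gripper_force: 0.8
```

>>> move_arm --pt "0 0 0.5 0 0 0 0" --pt "0 0 1 0 0 0 0" --pt "0 0 1 0 0 0 0" --pt "0 0 1 0 0 0 0"

```text
t: 7.45
tool_pos: [0.5464, -0.1215, 0.0698]
orientation: [-0.219, 3.134, -0.0]
ft_force: [-2.3, 1.3, 7.6]
width: 0.0001
gripper_force: 3.6
```

>>> move_arm --pt "0 0 0.5 0 0 0 0" --pt "0 0 1 0 0 0 0" --pt "0 0 1 0 0 0 0" --pt "0 0 1 0 0 0 0"

```text
t: 7.85
tool_pos: [0.5465, -0.1215, 0.0694]
orientation: [-0.219, 3.134, -0.0]
ft_force: [-3.6, 1.5, 10.5]
width: 0.0002
gripper_force: 5.4
```

>>> move_arm --pt "0 0 0.5 0 0 0 0" --pt "0 0 1 0 0 0 0" --pt "0 0 1 0 0 0 0" --pt "0 0 1 0 0 0 0"

```text
t: 8.25
tool_pos: [0.5464, -0.1215, 0.0685]
orientation: [-0.219, 3.134, -0.0]
ft_force: [-5.4, 1.2, 11.8]
width: -0.0001
gripper_force: 5.6
```

>>> move_arm --pt "0 0 0.5 0 0 0 0" --pt "0 0 1 0 0 0 0" --pt "0 0 1 0 0 0 0" --pt "0 0 1 0 0 0 0"

```text
t: 8.65
tool_pos: [0.5465, -0.1215, 0.0675]
orientation: [-0.219, 3.134, -0.0]
ft_force: [-4.4, 0.8, 11.9]
width: -0.0002
gripper_force: 5.7
```

>>> move_arm --pt "0 0 0.5 0 0 0 0" --pt "0 0 1 0 0 0 0" --pt "0 0 1 0 0 0 0" --pt "0 0 1 0 0 0 0"

```text
t: 9.05
tool_pos: [0.5465, -0.1215, 0.0665]
orientation: [-0.219, 3.134, -0.0]
ft_force: [-4.8, 1.4, 11.3]
width: -0.0002
gripper_force: 5.7
```

>>> move_arm --pt "0 0 0.5 0 0 0 0" --pt "0 0 1 0 0 0 0" --pt "0 0 1 0 0 0 0" --pt "0 0 1 0 0 0 0"

```text
t: 9.45
tool_pos: [0.5465, -0.1215, 0.066]
orientation: [-0.219, 3.134, -0.0]
ft_force: [-7.2, 1.5, 14.5]
width: -0.0004
gripper_force: 7.2
```

>>> move_arm --pt "0 0 0.5 0 0 0 0" --pt "0 0 1 0 0 0 0" --pt "0 0 1 0 0 0 0" --pt "0 0 1 0 0 0 0"

```text
t: 9.85
tool_pos: [0.5465, -0.1215, 0.066]
orientation: [-0.219, 3.134, -0.0]
ft_force: [-9.1, 1.8, 20.4]
width: 0.0001
gripper_force: 10.2
```

>>> move_arm --pt "0 0 0.5 0 0 0 0" --pt "0 0 0.5 0 0 0 0" --pt "0 0 0.5 0 0 0 0" --pt "0 0 0.5 0 0 0 0"

```text
t: 10.25
tool_pos: [0.5465, -0.1215, 0.0659]
orientation: [-0.219, 3.134, -0.0]
ft_force: [-9.5, 2.0, 23.5]
width: -0.0
gripper_force: 11.7
```

Run:
```python
from h import *
a=np.load("scene0.npz")
i,P,m,c=cap("scene"); cv2.imwrite("pics/d.png",cv2.resize(i[140:290,270:470],(800,600)))
g=(i.min(-1)>90)&m
x=np.array([.990,.141]);y=np.array([-.141,.990])
for src,gm in((a["P"],(a["i"].min(-1)>90)&a["m"]),(P,g)):
  for n,ctr in enumerate([(.514,.105),(.5248,.0297),(.5355,-.0457),(.546,-.1213)],1):
    d=src[...,:2]-ctr; e=d@x; f=d@y
    r=[]
    for lo,hi in((-.045,-.02),(.02,.045)):
        k=gm&(e>lo)&(e<hi)&(abs(f)<.028)&(src[...,2]<.08)&(src[...,2]>.05); r+= [k.sum(),np.median(src[k][:,2]).round(4) if k.any() else None]
    print(n,r)
s=robot.get_state();print(s["t"],s["ft_force"],s["tool_pos"])
```

```text
1 [np.int64(93), np.float64(0.0654), np.int64(96), np.float64(0.0653)]
2 [np.int64(102), np.float64(0.0651), np.int64(102), np.float64(0.0652)]
3 [np.int64(121), np.float64(0.0653), np.int64(110), np.float64(0.0652)]
4 [np.int64(132), np.float64(0.0693), np.int64(121), np.float64(0.0695)]
1 [np.int64(98), np.float64(0.0652), np.int64(90), np.float64(0.0651)]
2 [np.int64(113), np.float64(0.0653), np.int64(105), np.float64(0.0653)]
3 [np.int64(123), np.float64(0.0651), np.int64(111), np.float64(0.0653)]
4 [np.int64(56), np.float64(0.0655), np.int64(66), np.float64(0.065)]
10.3 [-9.66797358  2.55053275 23.36704093] [ 0.54649487 -0.1215172   0.06597833]
```

View pics/d.png

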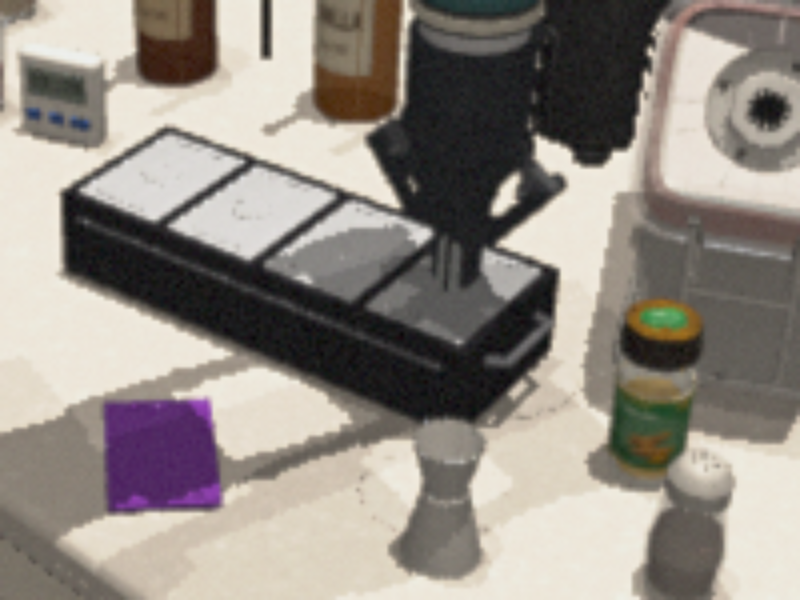

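The tip is pressed on the well 4 cover at (455,285) with about 23 N. The cover is level with the others at 65 mm, both ends flat, and nothing around the caddy has moved. I'll hand it in.

```bash
python3 -c "
from rig import robot
print(robot.sign_off())"
```

```text
the job is handed in; nothing more can be done
None
```

The loose cover was in well 4, at the robot's right end: it rocked about 2 mm under a light press, then went down 4 mm at its middle and now sits flat like the others, with the fingertip still holding it at about 23 N and the job handed in at about 10 s.

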